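# Load a reference plate into the shielded coating reader

## Robot

A 6-joint arm with a two-finger parallel gripper is mounted at the origin on a cart in front of the work surface, level with it; the furniture and walls round the work are solid. World frame = base frame: x ahead of the robot, y to its left, z up, the work surface at z = 0. Lengths are in m, angles in rad, forces in N, time in s.
With the tool pointing down it reaches from about 0.375 to 0.9 m from the base axis. Payload 3.1 kg.
Tool frame: the origin (TCP) lies at the very end of the fingers, on their centre line; the grasp point (between the pads) lies 19 mm behind it; z points along the fingers, y is the line along which they close (so a half turn about z gives the same grasp; the last joint's range is limited). The gripper opens to 85 mm and grips with 20 to 120 N. Pads are 22 mm wide; open, the fingers measure 114 mm over their backs; the gripper's body (76 mm by 85 mm) begins 54 mm behind the grasp point. The pads swing forward as they close: fully open they stand 13 mm farther back than shut.
Start: joints at [1.119, 0.527, 1.433, -0, 1.181, -0.178], TCP at [0.169, 0.602, 0.231] pointing down, gripper open.
Joint ranges: [-3.08, 3.08], [-0.75, 2.2], [0.22, 2.44], [-1.43, 4.57], [0, 2.65], [-2.85, 2.85]. Speed limits (rad/s): [2.79, 2.79, 3.14, 3.14, 3.14, 3.14].

## Interface

Orientations are given as a rotation vector (axis times angle).
In Python, from rig import sensors, optics, ctrl gives the robot as it stands.
- The arm moves only by the shell command python3 -m crank 'ROWS' [OPENING] [FORCE]. ROWS is JSON, a list of rows, each a list of 2 entries, a list of its own where there are three numbers: the shift along the world's x, y, z in mm, then the turn about the world's z in degrees. A call has 1 to 8 rows; each row is the pose to reach, as a shift and turn from the pose commanded when the call began; what a row does not reach only later rows make up. A row lasts 1/12 s, in which the tool goes at most 41.7 mm and 7.16 degrees, less where a joint would pass 70% of its speed; a pose out of reach is approached as far as the arm can. A call with a gripper value outside its range is refused whole. OPENING is the opening, from -1 (shut) to 1 (fully open), set as the call begins (- or left out, the last holds). The fingers move at their own pace and stop on an object; FORCE is the grip in N (left out, the last holds). Time passes only in rows, so rows that repeat a pose let the fingers close. It gives the time, the measured TCP pose, the force, the opening and the grip force at its end, in the units of the state.
- sensors.get_obs(): the state, without advancing time (a new reading comes with each control period).
- optics.get_image(name): name is "side" or "top" or "wrist"; returns the picture (480x640x3 uint8, red, green, blue); there is no depth.
- optics.camera_params(name): a dict with "K" (3x3 intrinsics, pixels), "T" (4x4, takes a point from camera to world coordinates); the wrist camera has in their place "mount" (4x4, takes a point from camera to tool coordinates, whose origin is the TCP and whose axes are the flange's). Camera axes: x right, y up, looking along -z (the intrinsics and any distortion apply to the point x, -y, -z); pixel columns grow to the right and rows downward; lengths in m; the calibration is good to about 2 mm. A picture is of the moment at which its call begins: read the wrist's pose just before it. camera_params takes no time and is no camera call.
- ctrl.close_job(): hands the job in; it is judged then, once.
The state is a dict: "t": time; "q": joint angles; "joint_velocities": joint speeds; "effort": joint torques, N m; "tool_pos": TCP position; "tcp_rot": TCP orientation; "contact_force": force on the tool from outside, world axes, zero at the start; "wrist_torque": the same for the moment, N m; "finger_gap": finger opening in m; "grasp_force": force on a finger pad.
Only numpy, scipy, OpenCV 4.12 (cv2) and the standard library are available. Lean on these libraries where they do the work, as an engineer would, in place of code of your own. Each camera call takes 0.05 s, during which the arm holds its last target. There are 200 camera calls.

## Task

The coating reader is to be zeroed on the loose steel reference plate lying on the desk. Lay the plate lengthwise on the reader's sill, then use the pusher to slide it in through the sprung flap until it presses firmly, but gently, against the sprung end stop inside. Draw the pusher back out so that the flap swings fully shut behind the plate, and stand the pusher on the desk again, clear of the reader.

Things in the scene. Friction and masses are not known exactly. Their poses are not given: they have to be found in the camera images.
- plate: Loose flat ground-steel plate, 38 x 58 x 7 mm, about 50 g, lying on the desk (two like it lie in the open gauge case and stay there). Origin: centre of its underside; x across its 38 mm, y along its 58 mm, z up. Take it across the 38 mm.
- pusher: Hand pusher, 150 g, standing on the desk: black upright grip on a dark steel foot 66 x 36 x 7 mm (x -30 to +36), and ahead of it a level aluminium bar, 12 mm wide, top 24 mm above the underside, ending in a push plate 32 mm wide and 22 mm high. Origin: under the centre of the grip, level with the underside (foot and push plate both reach down to it); x along the bar to the plate, z up.
- pusher_grip (a point): Where to hold the pusher: on the axis of its grip, 48 mm above the underside. The grip is 36 mm along x, 18 mm across y (take it across these 18 mm from above) and its top is 74 mm above the underside.
- pusher_tip (a point): Centre of the rubber face of the pusher's push plate, 120 mm ahead of the pusher's origin (x) and 11 mm above its underside. While the flap's roller lies on the bar it presses this end down by a millimetre or two: push with the underside 3 to 4 mm above the sill, so that the push plate does not rub on it (rubbing would be felt as push).
- reader: White and grey bench instrument fixed to the desk, 114 mm wide; body 90 mm high from x = -4 to 158 mm, round measuring head and cable on top behind (from x = 60, up to 177 mm high). Origin: on the desk, below the middle of its black flap; x points into the tunnel, y left, z up.
- sill (a point): On the aluminium sill before the flap, on the lane's middle line, at reader x = -70 mm: room here for the plate, its 58 mm along x, fingers at its left and right. Sill top 4 mm above the desk, 62 mm wide, from x = -112 to the flap, level with the tunnel floor. Two guide rails, top 13 mm above the desk, stand 42 mm apart from x = -30 to -4 and flare outward to 54 mm apart at x = -51.
- tunnel (a point): On the tunnel floor, middle line, reader x = +80 mm. The tunnel is 42 mm wide. Hidden in it stands a sprung stop pad that staff set for each batch: its face is somewhere from x = 98 to 130 mm and must be found by feel. The pad starts to give at 4 N and yields 1 mm per further 1 N, for 5 mm at most (9 N), then it is rigid. Firmly means pressed with over 5 N for a moment, gently never over 12 N.
- flap (a joint): Angle of the black flap (rad): 0 shut, grows as it swings into the tunnel, up to 1.45; it cannot swing outward. Hinged along its top edge, 46 mm above the desk; 40 mm long and wide, a free roller along its lower edge 2 mm above the sill. A spring shuts it: the plate needs about 2 N to swing it in, then the roller bears down on plate or bar with 2 to 3 N; it shuts when nothing is under it.
Mind the look-alikes: they are no part of the job. Leave any green or pink look-alike of the pusher alone. What is shaped like the plate but brown is not meant.

How it is judged:
On the way, in this order (a step that is already met when the one before it is completed fails the run):
1. the plate lies flat on the sill in front of the flap, let go (x of plate in the frame of reader between -0.1 and -0.025 m and y of plate in the frame of reader between -0.012 and 0.012 m and height (world z) of plate below 0.007 m and angle between plate's own z axis and vertical below 0.1 rad and contact force between plate and the fingers below 0.05 N and angle between the y axis of plate and the x axis of reader, either way round below 0.2 rad), for 0.2 s.
2. the plate is pressed by the pusher against the end stop inside, with more than 5 N (x of plate in the frame of reader above 0.066 m and contact force between plate and reader above 5 N and contact force between plate and pusher above 4.5 N), for 0.2 s.
At the end, for the whole second after the job is handed in: The plate lies flat and at rest inside the tunnel, lengthwise (within 0.12 rad), its centre 66 to 105 mm past the flap where the stop leaves it; the flap is shut to within 0.06 rad; the pusher stands upright and at rest on the desk (within 3 mm and 0.06 rad), not touching the reader (x of plate in the frame of reader between 0.066 and 0.105 m and y of plate in the frame of reader between -0.008 and 0.008 m and angle between the y axis of plate and the x axis of reader, either way round below 0.12 rad and angle between plate's own z axis and vertical below 0.08 rad and linear speed of each of plate, pusher below 0.01 m/s and value of joint flap below 0.06 rad and height (world z) of pusher between -0.003 and 0.003 m and angle between pusher's own z axis and vertical below 0.06 rad and contact force between pusher and reader below 0.05 N).
It fails at once if the pusher presses the plate with more than 12 N (contact force between pusher and plate above 12 N).
It also fails if it takes over 72 s, if anything falls off the work surface, if the arm or the gripper's body presses on something with over 40 N, if the wrist force passes 120 N, or if a joint passes its speed limit or range.

## Working session

There is one attempt and no reset: what is moved stays moved. The work goes in short steps, Python scripts to look and compute and a shell command to move; the robot and the scene stay as the last step left them, time stands still between calls to the robot, and variables do not carry over. Pictures are saved under pics/ and viewed, at most 13 in all, crops included, and the job is handed in when it is done.

```bash
mkdir -p pics; python3 - <<'E'
from rig import sensors, optics
import cv2,numpy as np
o=sensors.get_obs();print({k:np.round(v,3) for k,v in o.items()})
for n in("side","top","wrist"):
    p=optics.camera_params(n);print(n,{k:np.round(v,4).tolist() if hasattr(v,'__len__') else v for k,v in p.items()})
    cv2.imwrite(f"pics/{n}0.png",optics.get_image(n)[:,:,::-1])
E
```

```text
{'t': np.float64(0.0), 'q': array([ 1.119,  0.528,  1.434,  0.   ,  1.181, -0.178]), 'joint_velocities': array([-0.   ,  0.   , -0.001, -0.   , -0.   , -0.   ]), 'effort': array([-1.0000e-03, -4.4235e+01, -1.7803e+01, -0.0000e+00,  8.0000e-03,
        0.0000e+00]), 'tool_pos': array([0.169, 0.601, 0.23 ]), 'tcp_rot': array([-4.290e-01, -3.112e+00,  3.000e-03]), 'contact_force': array([-0.168, -0.121,  0.318]), 'wrist_torque': array([-0.006,  0.065,  0.005]), 'grasp_force': np.float64(0.0), 'finger_gap': np.float64(0.085)}
side {'K': [[466.5439, 0.0, 314.682], [0.0, 466.5439, 249.4949], [0.0, 0.0, 1.0]], 'T': [[-0.9987, -0.0348, 0.0385, 0.5934], [0.0518, -0.6509, 0.7574, 0.8656], [-0.0013, 0.7584, 0.6518, 0.8907], [0.0, 0.0, 0.0, 1.0]]}
top {'K': [[462.161, 0.0, 317.0847], [0.0, 462.161, 240.6975], [0.0, 0.0, 1.0]], 'T': [[0.0204, 0.9973, -0.071, 0.4564], [-0.9998, 0.0201, -0.0043, -0.1214], [-0.0028, 0.0711, 0.9975, 1.5957], [0.0, 0.0, 0.0, 1.0]]}
wrist {'K': [[345.1257, 0.0, 320.4876], [0.0, 345.1257, 238.4354], [0.0, 0.0, 1.0]], 'mount': [[-0.0007, 0.9482, 0.3176, 0.0826], [1.0, 0.0005, 0.0009, -0.0], [0.0007, 0.3176, -0.9482, -0.1422], [0.0, 0.0, 0.0, 1.0]]}
```

View pics/top0.png

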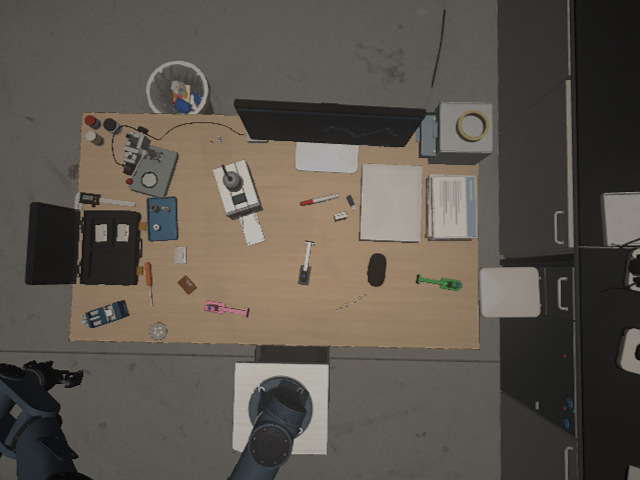

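View pics/side0.png

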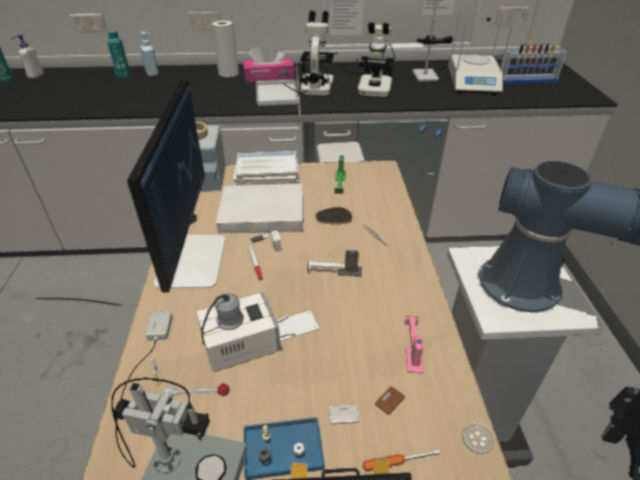

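The top view shows the loose silver plate at about (180,255) beside a brown look-alike at (187,284), and two more plates in the case at (100,233) and (123,233). The dark/aluminium pusher is at (305,262), with the pink (227,308) and green (440,283) look-alikes apart from it. The reader is at (237,190) with its sill at (253,228). In the side view the plate is at (344,414), the pusher at (340,265) and the sill at (298,325). The silver plate and the black pusher fit the description.

```bash
cat > h.py <<'E'
from rig import sensors, optics
import cv2,numpy as np
from scipy.spatial.transform import Rotation as R
def cam(n,o=None):
    p=optics.camera_params(n)
    if n!="wrist": return p["K"],np.array(p["T"])
    T=np.eye(4);T[:3,:3]=R.from_rotvec(o["tcp_rot"]).as_matrix();T[:3,3]=o["tool_pos"]
    return np.array(p["K"]),T@np.array(p["mount"])
def ray(c,uv):
    K,T=c;d=np.linalg.inv(K)@[uv[0],uv[1],1];d=T[:3,:3]@(d*[1,-1,-1]);return T[:3,3],d/np.linalg.norm(d)
def plane(c,uv,z):
    o,d=ray(c,uv);return o+d*(z-o[2])/d[2]
def tri(a,ua,b,ub):
    o,d=ray(a,ua);p,e=ray(b,ub);s=np.linalg.lstsq(np.c_[d,-e],p-o,rcond=None)[0]
    x,y=o+s[0]*d,p+s[1]*e;return (x+y)/2,np.linalg.norm(x-y)
def proj(c,X):
    K,T=c;x=T[:3,:3].T@(np.array(X)-T[:3,3]);x=x*[1,-1,-1];u=K@(x/x[2]);return u[:2]
def snap(name,n="wrist"):
    o=sensors.get_obs();im=optics.get_image(n)[:,:,::-1].copy();cv2.imwrite(f"pics/{name}.png",im)
    np.save(f"pics/{name}.npy",{k:np.array(o[k]) for k in("tool_pos","tcp_rot")},allow_pickle=True);return im
def load(name):
    o=np.load(f"pics/{name}.npy",allow_pickle=True).item();return cv2.imread(f"pics/{name}.png"),cam("wrist",o)
E
python3 - <<'E'
from h import *
t,s=cam("top"),cam("side")
for n,a,b in(("plate",(180,255),(344,414)),("sill",(253,228),(298,325)),("gripfoot",(305,278),(350,265))):
    print(n,*[np.round(v,3) for v in tri(t,a,s,b)],plane(t,a,0.005).round(3))
print(plane(t,(308,242),.02).round(3),plane(t,(243,212),.02),plane(t,(256,243),.004))
o=sensors.get_obs();c=cam("wrist",o);print(c[1].round(3), R.from_rotvec(o["tcp_rot"]).as_matrix().round(2))
a,b=cv2.imread("pics/top0.png"),cv2.imread("pics/side0.png")
f=lambda i,x,y,w,h:cv2.resize(i[y:y+h,x:x+w],(400,600*1//2),interpolation=cv2.INTER_CUBIC)
cv2.imwrite("pics/crop1.png",np.vstack([np.hstack([f(a,80,210,133,100),f(a,250,210,133,100)]),np.hstack([f(b,300,360,133,100),f(b,270,230,133,100)])]))
E
```

```text
plate [0.509 0.358 0.002] 0.004 [0.511 0.357 0.005]
sill [ 0.603  0.11  -0.003] 0.013 [0.609 0.108 0.005]
gripfoot [ 0.444 -0.077  0.018] 0.007 [ 0.441 -0.076  0.005]
[ 0.564 -0.084  0.02 ] [0.66231428 0.14176901 0.02      ] [0.55755996 0.0961158  0.004     ]
[[ 0.271 -0.913 -0.305  0.089]
 [ 0.963  0.256  0.088  0.624]
 [-0.002 -0.317  0.948  0.373]
 [ 0.     0.     0.     1.   ]] [[-0.96  0.27 -0.  ]
 [ 0.27  0.96 -0.  ]
 [ 0.   -0.   -1.  ]]
```

View pics/crop1.png

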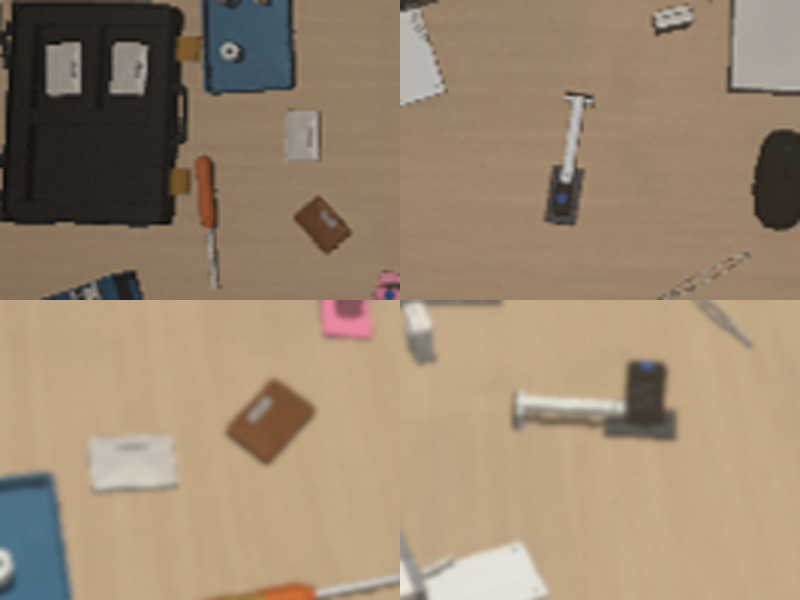

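The crop confirms it: the loose silver-white plate is alone on the desk left of the brown one, and the black/aluminium pusher has its bar pointing away from the robot. I'll look from closer with the wrist camera.

```bash
python3 -m crank '[[[40,-30,0],0],[[75,-60,0],3],[[110,-90,0],6],[[150,-120,0],9],[[185,-150,0],12],[[220,-175,0],12],[[250,-200,0],12],[[275,-220,0],12]]' && python3 - <<'E'
from h import *
snap("w1")
E
python3 -m crank '[[[20,-40,0],0],[[40,-80,10],7],[[60,-120,20],14],[[70,-160,30],21],[[70,-195,30],28],[[70,-230,30],28],[[70,-250,30],28],[[70,-250,30],28]]' && python3 - <<'E'
from h import *
snap("w2")
a=cv2.resize(cv2.imread("pics/w1.png"),(400,300));b=cv2.resize(cv2.imread("pics/w2.png"),(400,300));cv2.imwrite("pics/v1.png",np.hstack([a,b]))
E
```

```text
t: 0.82
tool_pos: [0.4303, 0.392, 0.2311]
tcp_rot: [-0.101, -3.14, 0.0]
contact_force: [0.5, 0.4, -1.4]
finger_gap: 0.0853
grasp_force: 0.0
t: 1.53
tool_pos: [0.4993, 0.1388, 0.2613]
tcp_rot: [0.653, -3.072, 0.004]
contact_force: [0.3, 0.4, -0.2]
finger_gap: 0.0852
grasp_force: 0.0
```

View pics/v1.png

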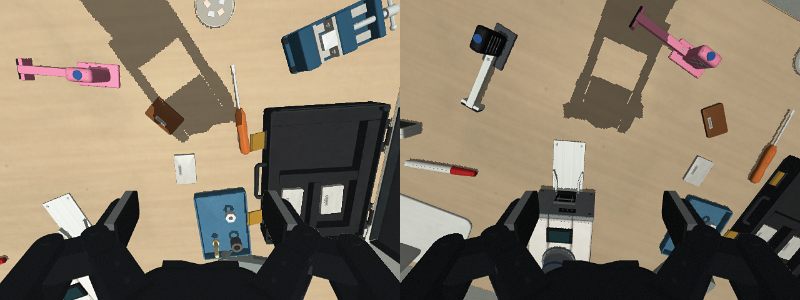

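w1 shows the plate at about (296,269) full-res and the brown piece at (262,187). w2 shows the sill at about (270,264), the plate at (477,271) and the pusher, with its grip top at (130,66) and push plate at (118,168).

```bash
python3 - <<'E'
from h import *
def blob(n,uv,thr=150,sat=45):
    im,c=load(n);h=cv2.cvtColor(im,cv2.COLOR_BGR2HSV);m=((h[...,1]<sat)&(h[...,2]>thr)).astype(np.uint8)
    k,l,st,ce=cv2.connectedComponentsWithStats(m);y,x=np.mgrid[:480,:640]
    d=np.where(m>0,np.hypot(x-uv[0],y-uv[1]),1e9);i=l.flat[d.argmin()]
    cn=max(cv2.findContours((l==i).astype(np.uint8),cv2.RETR_EXTERNAL,2)[0],key=cv2.contourArea)
    print(n,uv,"bbox",st[i].tolist());return cn,c
cs={}
for n,uv in(("w1",(296,269)),("w2",(477,271))):
    cn,c=blob(n,uv);r=cv2.minAreaRect(cn);cs[n]=(r,c)
    P=np.array([plane(c,p,.007) for p in cv2.boxPoints(r)]);print(P.round(4).tolist(),np.linalg.norm(P-np.roll(P,1,0),axis=1).round(4))
    print("ctr",plane(c,r[0],.007).round(4))
    # fit in metric plane
    Q=np.array([plane(c,p[0]+0.0,.007)[:2]*1000 for p in cn]).astype(np.float32);print(cv2.minAreaRect(Q))
print(tri(cs["w1"][1],cs["w1"][0][0],cs["w2"][1],cs["w2"][0][0]))
for w in("w1","w2"):print(w,[plane(cs[w][1],cs[w][0][0],z)[:2].round(4) for z in(0,.0035,.007)])
im2=cv2.imread("pics/w2.png");im1=cv2.imread("pics/w1.png")
a=cv2.resize(im2[200:340,190:365],(500,400),interpolation=cv2.INTER_CUBIC)
b=cv2.resize(im2[20:195,90:215],(286,400),interpolation=cv2.INTER_CUBIC)
cv2.imwrite("pics/v2.png",np.hstack([a,b]))
E
```

```text
w1 (296, 269) bbox [278, 247, 37, 48, 1459]
[[0.48, 0.3405, 0.007], [0.4789, 0.3778, 0.007], [0.5363, 0.3784, 0.007], [0.5377, 0.3394, 0.007]] [0.0577 0.0373 0.0575 0.0391]
ctr [0.5076 0.359  0.007 ]
((508.1965026855469, 359.2946472167969), (57.345375061035156, 37.54062271118164), 0.33045047521591187)
w2 (477, 271) bbox [454, 251, 48, 48, 1196]
[[0.5368, 0.3397, 0.007], [0.4756, 0.3392, 0.007], [0.4801, 0.3764, 0.007], [0.5424, 0.3785, 0.007]] [0.0392 0.0612 0.0374 0.0623]
ctr [0.5081 0.3583 0.007 ]
((508.65618896484375, 358.13739013671875), (57.369956970214844, 37.273921966552734), 0.4884850084781647)
(array([0.50819506, 0.35895686, 0.00588648]), np.float64(0.0002470998508461565))
w1 [array([0.5106, 0.3583]), array([0.5091, 0.3587]), array([0.5076, 0.359 ])]
w2 [array([0.5096, 0.3628]), array([0.5088, 0.3605]), array([0.5081, 0.3583])]
```

View pics/v2.png

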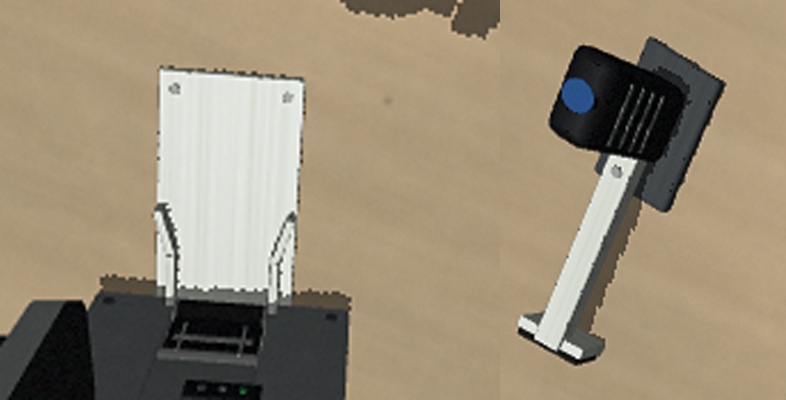

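The crop is clear. Sill front corners are at crop (161,68) and (304,79), i.e. full (246.4,223.8) and (296.4,227.7). The grip's blue dot and the bar down to the push plate are visible too. Plate: centre (0.508,0.359), top 5.9 mm triangulated, 57x37.5 mm, long axis about 0.4° from x, all consistent. Going to the plate now.

```bash
python3 - <<'E'
from h import *
im,c=load("w2")
f=lambda x,y:(190+x/2.857,200+y/2.857)
A,B=plane(c,f(161,68),.004),plane(c,f(304,79),.004)
C,D=plane(c,f(157,205),.004),plane(c,f(296,212),.004)
print("width",np.linalg.norm(A-B)*1000,"mid",(A+B)/2, "ang front",np.degrees(np.arctan2(*(B-A)[:2][::-1]))-90,[np.degrees(np.arctan2(*(q)[:2][::-1])) for q in(C-A,D-B)])
g=lambda x,y:(90+x*125/286,20+y*175/400)
print("dot",plane(c,g(578,96)-np.array([500*125/286,0]),.074))
g=lambda x,y:(90+(x-500)*125/286,20+y*175/400)
a,b=plane(c,g(617,157),.024),plane(c,g(551,345),.024);print("bar",a,b,np.degrees(np.arctan2(*(b-a)[:2][::-1])),"dot",plane(c,g(578,96),.074))
E
python3 -m crank '[[[0,40,0],-4],[[0,80,0],-8],[[2,120,-20],-12],[[4,155,-50],-16],[[6,185,-85],-20],[[8,205,-120],-23.6],[[9,220,-155],-23.6],[[9,220,-190],-23.6]]' 0.25 30
python3 -m crank '[[[0,0,-25],0],[[0,0,-40],0],[[0,0,-40],0],[[0,0,-40],0]]'
```

```text
width 60.346875494546964 mid [0.55506673 0.09863422 0.004     ] ang front 19.392290835365827 [np.float64(18.471793065289944), np.float64(19.396366166751086)]
dot [ 0.4468559  -0.06958055  0.074     ]
bar [ 0.46737035 -0.0745128   0.024     ] [ 0.56106757 -0.08214913  0.024     ] -4.659308704240788 dot [ 0.4468559  -0.06958055  0.074     ]
t: 2.25
tool_pos: [0.5083, 0.3689, 0.0704]
tcp_rot: [-0.026, 3.137, 0.005]
contact_force: [0.7, 0.0, -0.1]
finger_gap: 0.0531
grasp_force: 0.0
t: 2.58
tool_pos: [0.5069, 0.3645, 0.0302]
tcp_rot: [0.022, -3.139, 0.001]
contact_force: [0.8, 0.3, 0.4]
finger_gap: 0.0535
grasp_force: 0.0
```

```bash
python3 -m crank '[[[1.5,-6,0],0],[[1.5,-6,-8],0],[[1.5,-6,-16],0],[[1.5,-6,-22],0],[[1.5,-6,-26],0],[[1.5,-6,-28],0],[[1.5,-6,-28],0]]'
```

```text
t: 3.17
tool_pos: [0.5093, 0.3573, 0.0027]
tcp_rot: [0.019, -3.141, 0.001]
contact_force: [0.2, 0.9, -0.2]
finger_gap: 0.0536
grasp_force: 0.0
```

```bash
python3 -m crank '[[[-1,1,-2],0],[[-1,1,-2],0],[[-1,1,-2],0]]'; python3 -m crank '[[[0,0,-1.5],0],[[0,0,-1.5],0],[[0,0,-1.5],0]]'
```

```text
t: 3.42
tool_pos: [0.5086, 0.3587, 0.0014]
tcp_rot: [-0.02, 3.141, 0.0]
contact_force: [0.6, 0.0, 0.8]
finger_gap: 0.0531
grasp_force: 0.0
t: 3.67
tool_pos: [0.5087, 0.3585, -0.0001]
tcp_rot: [-0.02, 3.141, 0.0]
contact_force: [-0.5, 0.6, 0.7]
finger_gap: 0.0527
grasp_force: 0.0
```

```bash
python3 -m crank '[[[0,0,0],0],[[0,0,0],0],[[0,0,0],0],[[0,0,0],0],[[0,0,0],0],[[0,0,0],0]]' -1 30; python3 -m crank '[[[0,0,10],0],[[0,0,25],0],[[0,0,50],0],[[0,0,80],0]]'; python3 - <<'E'
from h import *
im=snap("w3");cv2.imwrite("pics/v3.png",im)
E
```

```text
t: 4.17
tool_pos: [0.5089, 0.3586, 0.0001]
tcp_rot: [-0.02, 3.141, 0.0]
contact_force: [-1.0, -0.0, 3.0]
finger_gap: 0.037
grasp_force: 30.6
t: 4.5
tool_pos: [0.507, 0.3577, 0.0792]
tcp_rot: [0.019, -3.137, 0.003]
contact_force: [0.5, 0.9, -0.5]
finger_gap: 0.0371
grasp_force: 30.3
```

View pics/v3.png

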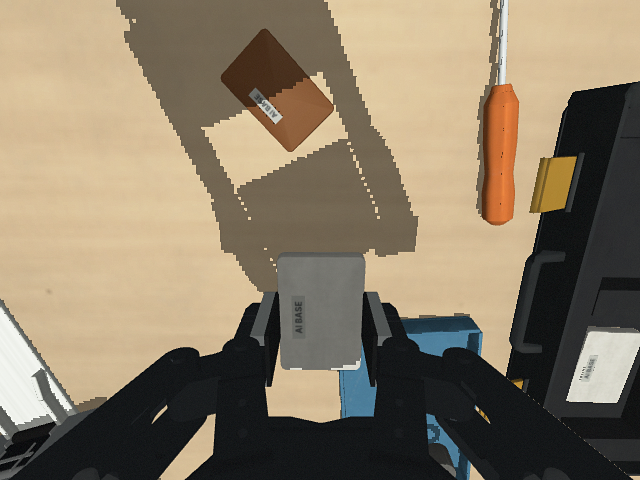

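Plate is held square in the fingers (image (322,311)). Carrying it over the sill, and viewing the sill front corners a second time.

```bash
python3 -m crank '[[[5,-20,30],2],[[10,-55,45],4],[[20,-95,45],8],[[30,-130,45],12],[[45,-165,45],15],[[60,-195,45],18.5],[[75,-225,45],18.5],[[85,-246,45],18.5]]'; python3 -m crank '[[[0,0,0],0],[[0,0,0],0]]'; python3 - <<'E'
from h import *
im=snap("w4");c=load("w4")[1]
for p in((.5551,.0986,.004),(.5447,.128,.004),(.5654,.0692,.004)):print(proj(c,p).round(1))
cv2.imwrite("pics/v4.png",im)
E
```

```text
t: 5.22
tool_pos: [0.5951, 0.1096, 0.1253]
tcp_rot: [-0.521, 3.097, -0.001]
contact_force: [-0.1, 1.2, 0.2]
finger_gap: 0.0371
grasp_force: 30.4
t: 5.38
tool_pos: [0.594, 0.1112, 0.125]
tcp_rot: [0.519, -3.098, -0.001]
contact_force: [-0.6, 0.6, -0.3]
finger_gap: 0.0369
grasp_force: 30.5
[321.1 180.5]
[362.1 180.2]
[280.2 180.8]
```

View pics/v4.png

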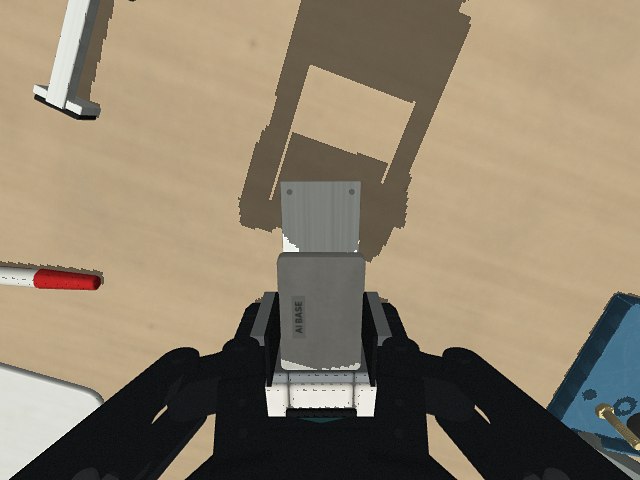

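The sill's front corners are at (281,182) and (361,182), close to the prediction. The plate is centred over the lane.

```bash
python3 - <<'E'
from h import *
c2=load("w2")[1];im,c=load("w4")
f=lambda x,y:(190+x/2.857,200+y/2.857)
h=cv2.cvtColor(im,cv2.COLOR_BGR2HSV);m=(h[...,1]<60)
for a,b in((f(161,68),(281,181)),(f(304,79),(361,181))):print(tri(c2,a,c,b),plane(c,b,.004))
L,Rr=[],[]
for y in range(186,248,3):
    x=np.where(m[y,265:375])[0]+265
    x=x[(x>272)&(x<368)];L.append(plane(c,(x.min()-.5,y),.004)[:2]);Rr.append(plane(c,(x.max()+.5,y),.004)[:2])
L,Rr=np.array(L),np.array(Rr)
for P in(L,Rr):
    v=cv2.fitLine(P.astype(np.float32)*1000,cv2.DIST_HUBER,0,.01,.01).ravel();print(np.degrees(np.arctan2(v[1],v[0])),v)
M=(L+Rr)/2;print(M[0],M[-1],np.linalg.norm(L-Rr,axis=1).round(4))
o=sensors.get_obs();z=o["tool_pos"][2]+.007
P=[plane(c,p,z) for p in((278,255),(364,254),(363,369),(282,369))];print(np.round(P,4).tolist(),np.mean(P,0))
E
```

```text
(array([0.56574612, 0.06982464, 0.00210442]), np.float64(0.00018323332628005764)) [0.5653722  0.06984089 0.004     ]
(array([0.54547851, 0.12732003, 0.00316471]), np.float64(0.0006215326981570445)) [0.54554379 0.12745776 0.004     ]
19.551888 [9.4233882e-01 3.3466041e-01 5.8851373e+02 7.6642853e+01]
18.955624 [9.4577044e-01 3.2483575e-01 5.6661731e+02 1.3458308e+02]
[0.55931996 0.09917126] [0.60531126 0.11540598] [0.062  0.0622 0.0623 0.0617 0.0619 0.0621 0.0615 0.0616 0.0618 0.062
 0.0622 0.0623 0.0617 0.0619 0.0621 0.0623 0.0616 0.0618 0.062  0.0614
 0.0616]
[[0.5715, 0.0848, 0.1318], [0.5593, 0.1189, 0.1318], [0.6139, 0.1396, 0.1318], [0.6263, 0.1033, 0.1318]] [0.5927648  0.1116572  0.13182078]
```

```bash
python3 -m crank '[[[-3,-2,-30],0.3],[[-3,-2,-60],0.3],[[-3,-2,-85],0.3],[[-3,-2,-103],0.3],[[-3,-2,-112],0.3],[[-3,-2,-117],0.3],[[-3,-2,-119],0.3],[[-3,-2,-119.5],0.3]]'; python3 -m crank '[[[0,0,-0.5],0],[[0,0,-0.5],0],[[0,0,-0.5],0]]'
```

```text
t: 6.1
tool_pos: [0.591, 0.1112, 0.0058]
tcp_rot: [-0.534, 3.095, -0.0]
contact_force: [-0.2, 0.3, -1.1]
finger_gap: 0.0366
grasp_force: 30.4
t: 6.35
tool_pos: [0.5914, 0.1106, 0.0058]
tcp_rot: [-0.532, 3.094, -0.001]
contact_force: [0.5, -0.3, -1.4]
finger_gap: 0.0368
grasp_force: 30.4
```

```bash
python3 -m crank '[[[0,0,-0.7],0],[[0,0,-1.4],0],[[0,0,-1.4],0],[[0,0,-1.4],0]]'; python3 -m crank '[[[0,0,0],0],[[0,0,0],0],[[0,0,0],0]]' 0.25; python3 -m crank '[[[0,0,0],0],[[0,0,0],0],[[0,0,0],0]]';python3 -m crank '[[[0,0,8],0],[[0,0,30],0],[[0,0,60],0],[[-10,-4,90],0],[[-20,-8,110],0],[[-20,-8,110],0]]' 0.4; python3 - <<'E'
from h import *
im=snap("w5");c=load("w5")[1];cv2.imwrite("pics/v5.png",im)
h=cv2.cvtColor(im,cv2.COLOR_BGR2HSV);print([h[y,322].tolist() for y in (200,240,280,300,330)],proj(c,(.5914,.1106,.011)))
E
```

```text
t: 6.68
tool_pos: [0.5911, 0.1105, 0.0041]
tcp_rot: [-0.532, 3.095, -0.0]
contact_force: [-0.6, -0.8, 5.8]
finger_gap: 0.0366
grasp_force: 31.0
t: 6.93
tool_pos: [0.5905, 0.1105, 0.0031]
tcp_rot: [0.532, -3.096, -0.0]
contact_force: [0.7, -0.1, -0.8]
finger_gap: 0.0537
grasp_force: 0.0
t: 7.18
tool_pos: [0.5906, 0.1105, 0.0032]
tcp_rot: [0.532, -3.096, -0.0]
contact_force: [0.6, -0.7, 1.0]
finger_gap: 0.0535
grasp_force: 0.0
t: 7.68
tool_pos: [0.5715, 0.1023, 0.1181]
tcp_rot: [-0.532, 3.09, -0.002]
contact_force: [-0.5, -0.7, -1.4]
finger_gap: 0.0598
grasp_force: 0.0
[[17, 71, 101], [21, 16, 110], [30, 14, 206], [40, 6, 241], [48, 10, 127]] [321.95322106 262.63315569]
```

View pics/v5.png

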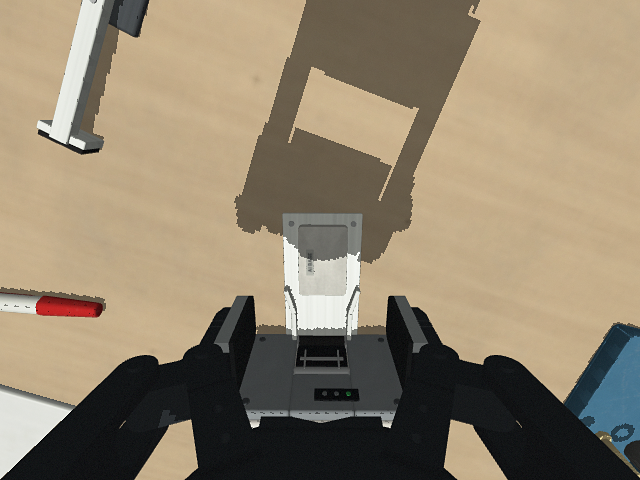

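The plate lies centred and straight on the sill (rectangle 299–347 × 226–296, sill 283–362). Now measuring the pusher from two wrist positions.

```bash
python3 -m crank '[[[-30,-15,30],-5],[[-60,-40,60],-10],[[-85,-70,70],-15],[[-110,-100,80],-20],[[-135,-125,80],-24],[[-150,-135,80],-24],[[-150,-135,80],-24],[[-150,-135,80],-24]]' 0; python3 - <<'E'
from h import *
snap("p1")
E
python3 -m crank '[[[0,-40,0],0],[[0,-80,0],0],[[0,-100,0],0],[[0,-100,0],0]]'; python3 - <<'E'
from h import *
snap("p2")
cv2.imwrite("pics/v6.png",np.hstack([cv2.resize(cv2.imread(f"pics/{n}.png")[40:440,120:520],(400,400)) for n in("p1","p2")]))
E
```

```text
t: 8.4
tool_pos: [0.4204, -0.0329, 0.1931]
tcp_rot: [-0.127, -3.139, -0.001]
contact_force: [0.1, -0.3, 0.5]
finger_gap: 0.0429
grasp_force: 0.0
t: 8.78
tool_pos: [0.424, -0.1363, 0.1933]
tcp_rot: [0.126, 3.135, -0.004]
contact_force: [-0.2, 0.7, 0.3]
finger_gap: 0.0428
grasp_force: 0.0
```

View pics/v6.png

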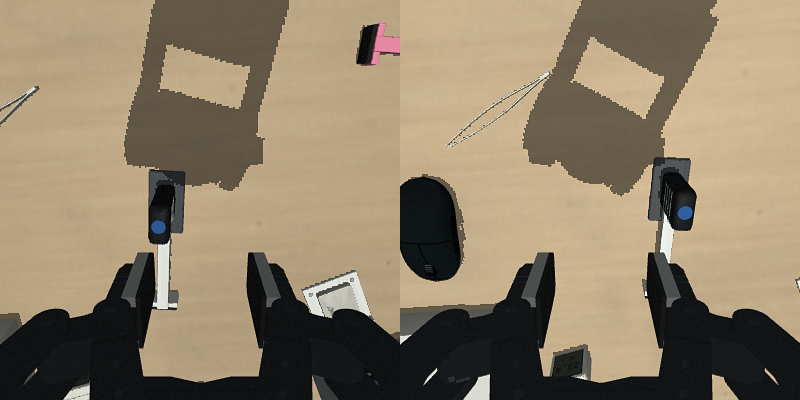

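Both crops show the grip's blue dot, at crop (158,227) left and (285,213) right, with the foot behind it. The bar runs to the push plate at (165,300).

```bash
python3 - <<'E'
from h import *
d={}
for n in("p1","p2"):
    im,c=load(n);h=cv2.cvtColor(im,cv2.COLOR_BGR2HSV)
    m=((h[...,0]>100)&(h[...,0]<125)&(h[...,1]>150)&(h[...,2]>80)).astype(np.uint8);m[:,:200]=0;m[300:]=0
    k,l,s,ce=cv2.connectedComponentsWithStats(m);i=1+s[1:,4].argmax();d[n]=(c,ce[i]);print(n,ce[i],s[i],R.from_matrix(c[1][:3,:3]).magnitude())
X,e=tri(*d["p1"],*d["p2"]);print("dot",X.round(4),e)
im,c=load("p1");h=cv2.cvtColor(im,cv2.COLOR_BGR2HSV)
P=[]
for y in range(292,326,3):
    x=np.where((h[y,265:305,1]<40)&(h[y,265:305,2]>170))[0]+265
    a,b=plane(c,(x.min()-.5,y),.024),plane(c,(x.max()+.5,y),.024);P.append((a+b)[:2]/2);print(y,x.min(),x.max(),np.linalg.norm(a-b).round(4),end=';')
P=np.array(P);v=cv2.fitLine(P.astype(np.float32)*1000,2,0,.01,.01).ravel();print("\nbar",np.degrees(np.arctan2(v[1],v[0])),v)
F=[plane(c,(x+120,y+40),.007)[:2] for x,y in((149,170),(184.5,172),(184,233))];print("foot p1",np.round(F,4).tolist(),np.linalg.norm(F[0]-F[1]),np.linalg.norm(F[1]-F[2]))
c=load("p2")[1];G=[plane(c,(x+120,y+40),.007)[:2] for x,y in((254,157),(290.5,159),(249,219))];print("foot p2",np.round(G,4).tolist())
E
```

```text
p1 [277.91719745 266.73248408] [271 260  15  14 157] 1.5173195850761907
p2 [404.80722892 252.54216867] [398 246  15  14 166] 1.5190778808760508
dot [ 0.4467 -0.0701  0.0743] 1.2980633227696818e-05
292 278 288 0.011;295 278 288 0.0111;298 278 288 0.0111;301 278 288 0.0111;304 278 288 0.0112;307 278 288 0.0112;310 278 288 0.0112;313 278 288 0.0113;316 278 288 0.0113;319 278 288 0.0113;322 277 287 0.0114;325 278 287 0.0104;
bar -7.5146413 [ 9.9141145e-01 -1.3077953e-01  5.1406873e+02 -7.9101128e+01]
foot p1 [[0.4143, -0.0829], [0.4191, -0.0485], [0.4839, -0.0553]] 0.03468732927973515 0.06510991900557389
foot p2 [[0.414, -0.0843], [0.4188, -0.0493], [0.4781, -0.0914]]
```

Dot at (0.4467,-0.0701,0.0743): height matches the 74 mm grip top, and the foot centre gives the same origin. Pusher yaw is about -6.8°.

```bash
python3 -m crank '[[[15,35,0],-1],[[22,66,-30],-2],[[22,66,-60],-2],[[22,66,-60],-2],[[22,66,-60],-2]]'
```

```text
t: 9.25
tool_pos: [0.4418, -0.0644, 0.1322]
tcp_rot: [-0.172, -3.132, -0.003]
contact_force: [-0.0, 0.2, 0.8]
finger_gap: 0.0429
grasp_force: 0.0
```

```bash
python3 -m crank '[[[3,-4,0],-0.5],[[3,-4,0],-0.5],[[3,-4,0],-0.5]]'
```

```text
t: 9.5
tool_pos: [0.4472, -0.0716, 0.1349]
tcp_rot: [0.193, 3.132, -0.002]
contact_force: [-0.5, 0.0, -0.6]
finger_gap: 0.0428
grasp_force: 0.0
```

```bash
python3 -m crank '[[[0,1,-25],0],[[0,1,-50],0],[[0,1,-75],0],[[0,1,-92],0],[[0,1,-101],0],[[0,1,-105],0],[[0,1,-105],0],[[0,1,-105],0]]';  python3 -m crank '[[[0,0,0],0],[[0,0,0],0],[[0,0,0],0],[[0,0,0],0],[[0,0,0],0],[[0,0,0],0],[[0,0,0],0],[[0,0,0],0]]' -1 60
```

```text
t: 10.17
tool_pos: [0.4463, -0.0699, 0.0292]
tcp_rot: [0.192, 3.134, -0.001]
contact_force: [-0.5, 0.3, 0.3]
finger_gap: 0.0428
grasp_force: 0.0
t: 10.83
tool_pos: [0.4464, -0.0698, 0.0295]
tcp_rot: [0.191, 3.133, -0.001]
contact_force: [-0.2, -0.2, 6.1]
finger_gap: 0.0169
grasp_force: 59.1
```

```bash
python3 -m crank '[[[0,0,15],0],[[-5,10,40],3],[[-10,30,45],8],[[-12,55,45],14],[[-12,80,45],20],[[-12,105,45],26],[[-12,125,45],26],[[-12,125,45],26]]'; python3 -m crank '[[[0,0,0],0],[[0,0,0],0],[[0,0,0],0]]'
```

```text
t: 11.5
tool_pos: [0.4326, 0.0584, 0.0737]
tcp_rot: [0.525, -3.097, -0.001]
contact_force: [-0.1, 0.2, -0.6]
finger_gap: 0.0177
grasp_force: 58.8
t: 11.75
tool_pos: [0.4339, 0.0548, 0.0735]
tcp_rot: [-0.517, 3.098, -0.0]
contact_force: [-0.1, -1.2, -1.3]
finger_gap: 0.0172
grasp_force: 58.8
```

```bash
python3 -m crank '[[[0,0.5,-12],0.4],[[0,0.5,-24],0.4],[[0,0.5,-32],0.4],[[0,0.5,-36.5],0.4],[[0,0.5,-36.5],0.4],[[0,0.5,-36.5],0.4]]'; python3 - <<'E'
from h import *
snap("r1")
im,t=None,None
o=optics.get_image("top")[:,:,::-1];s=optics.get_image("side")[:,:,::-1]
w=cv2.imread("pics/r1.png")
cv2.imwrite("pics/v7.png",np.hstack([cv2.resize(w[180:480,170:470],(400,400)),cv2.resize(s[260:380,220:340],(400,400),interpolation=2)]))
E
```

```text
t: 12.25
tool_pos: [0.4336, 0.0557, 0.0367]
tcp_rot: [0.528, -3.096, -0.0]
contact_force: [0.1, 0.9, -1.7]
finger_gap: 0.0171
grasp_force: 58.9
```

View pics/v7.png

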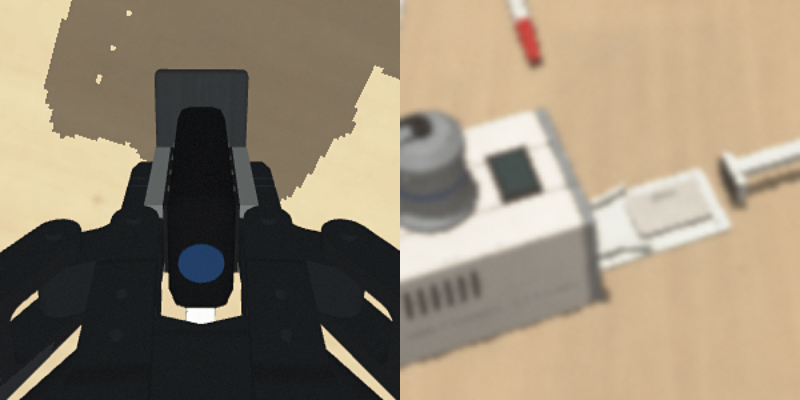

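The wrist crop shows the grip centred between the pads. The side crop shows the push plate standing level just before the plate, in line with the lane. Pushing in small steps.

```bash
for i in 1 2; do python3 -m crank '[[[3.8,1.3,0],0],[[7.6,2.6,0],0],[[11.3,4,0],0],[[15.1,5.3,0],0],[[18.9,6.6,0],0],[[22.7,7.9,0],0],[[26.4,9.2,0],0],[[30.2,10.6,0],0]]'|egrep 'pos|contact'; done; python3 - <<'E'
from h import *
o=sensors.get_obs();p=o["tool_pos"]-np.array([.661,.1356,0]);u=np.array([.944,.33,0]);n=np.array([-.33,.944,0]);print(p@u,p@n,o["contact_force"]@u)
E
```

```text
tool_pos: [0.4641, 0.0668, 0.0369]
contact_force: [0.1, -0.3, -1.0]
tool_pos: [0.4929, 0.0773, 0.0368]
contact_force: [-3.0, -1.8, 0.5]
-0.1779254755808624 0.00041459846851332055 -3.4166668298136256
```

```bash
cat > f.py <<'E'
from h import *
o=sensors.get_obs();p=o["tool_pos"]-np.array([.661,.1356,0]);u=np.array([.944,.33,0]);n=np.array([-.33,.944,0]);print("tip",(p@u*1000+120).round(1),"lat",(p@n*1000).round(1),"z",(o["tool_pos"][2]*1e3).round(1),"F",(o["contact_force"]@u).round(2),(o["contact_force"]@n).round(2),o["contact_force"][2].round(2),o["t"].round(2))
E
for i in 1 2 3 4 5; do python3 -m crank '[[[3.8,1.3,0],0],[[7.6,2.6,0],0],[[11.3,4,0],0],[[15.1,5.3,0],0]]'>/dev/null;python3 f.py; done
```

```text
Traceback (most recent call last):
  File "f.py", line 2, in <module>
    o=sensors.get_obs();p=o["tool_pos"]-np.array([.661,.1356,0]);u=np.array([.944,.33,0]);n=np.array([-.33,.944,0]);print("tip",(p@u*1000+120).round(1),"lat",(p@n*1000).round(1),"z",(o["tool_pos"][2]*1e3).round(1),"F",(o["contact_force"]@u).round(2),(o["contact_force"]@n).round(2),o["contact_force"][2].round(2),o["t"].round(2))
                                                                                                                                                                                                                                                                                                                         ^^^^^^^^^^^^
AttributeError: 'float' object has no attribute 'round'
Traceback (most recent call last):
  File "f.py", line 2, in <module>
    o=sensors.get_obs();p=o["tool_pos"]-np.array([.661,.1356,0]);u=np.array([.944,.33,0]);n=np.array([-.33,.944,0]);print("tip",(p@u*1000+120).round(1),"lat",(p@n*1000).round(1),"z",(o["tool_pos"][2]*1e3).round(1),"F",(o["contact_force"]@u).round(2
[... 2109 characters left out ...]
rs.get_obs();p=o["tool_pos"]-np.array([.661,.1356,0]);u=np.array([.944,.33,0]);n=np.array([-.33,.944,0]);print("tip",(p@u*1000+120).round(1),"lat",(p@n*1000).round(1),"z",(o["tool_pos"][2]*1e3).round(1),"F",(o["contact_force"]@u).round(2),(o["contact_force"]@n).round(2),o["contact_force"][2].round(2),o["t"].round(2))
                                                                                                                                                                                                                                                                                                                         ^^^^^^^^^^^^
AttributeError: 'float' object has no attribute 'round'
```

```bash
sed -i 's/o\["t"\].round(2)/round(o["t"],2)/' f.py; python3 f.py;python3 -m crank '[[[0,0,0],0],[[0,0,0],0]]' >/dev/null;python3 f.py
```

```text
tip 22.3 lat 0.4 z 36.6 F -4.65 0.08 -2.47 15.4
tip 23.9 lat 0.1 z 36.7 F 0.35 1.2 -5.21 15.57
```

```bash
python3 -m crank '[[[2.8,1,0],0],[[5.7,2,0],0],[[8.5,3,0],0],[[11.3,4,0],0],[[11.3,4,0],0],[[11.3,4,0],0]]' >/dev/null;python3 f.py
for i in 1 2; do python3 -m crank '[[[0.95,0.33,0],0],[[1.9,0.66,0],0],[[1.9,0.66,0],0]]' >/dev/null;python3 f.py;done
```

```text
tip 36.8 lat -0.1 z 37.1 F -0.36 1.25 -4.8 16.07
tip 37.7 lat 0.0 z 37.0 F 0.14 0.55 -4.23 16.32
tip 39.5 lat 0.1 z 36.9 F -0.23 0.91 -4.08 16.57
```

```bash
for i in 1 2; do python3 -m crank '[[[0.95,0.33,0],0],[[1.9,0.66,0],0],[[1.9,0.66,0],0]]' >/dev/null;python3 f.py;done
```

```text
tip 40.4 lat 0.2 z 36.8 F -2.73 0.01 -3.36 16.82
tip 40.7 lat 0.4 z 36.6 F -6.42 -0.08 -1.4 17.07
```

```bash
python3 -m crank '[[[0,0,0],0],[[0,0,0],0]]' >/dev/null;python3 f.py;python3 -m crank '[[[0,0,0],0]]' >/dev/null;python3 f.py
```

```text
tip 40.7 lat 0.4 z 36.6 F -6.59 -0.45 -0.6 17.23
tip 40.7 lat 0.4 z 36.6 F -6.81 0.04 -1.19 17.32
```

```bash
python3 - <<'E'
from h import *
o=sensors.get_obs();u=np.array([.944,.33,0]);n=np.array([-.33,.944,0])
t=np.array(o["wrist_torque"]);print("torque u,n,z",t@u,t@n,t[2],"F",np.array(o["contact_force"]).round(2))
s=optics.get_image("side")[:,:,::-1];tp=optics.get_image("top")[:,:,::-1];w=snap("s1")
cv2.imwrite("pics/v8.png",np.hstack([cv2.resize(s[240:390,200:400],(500,375),interpolation=2),cv2.resize(tp[150:270,210:290],(250,375),interpolation=2)]))
E
```

```text
torque u,n,z -0.12998881934303547 1.2170304529244897 -0.03293393574261497 F [-6.44 -2.21 -1.19]
```

View pics/v8.png

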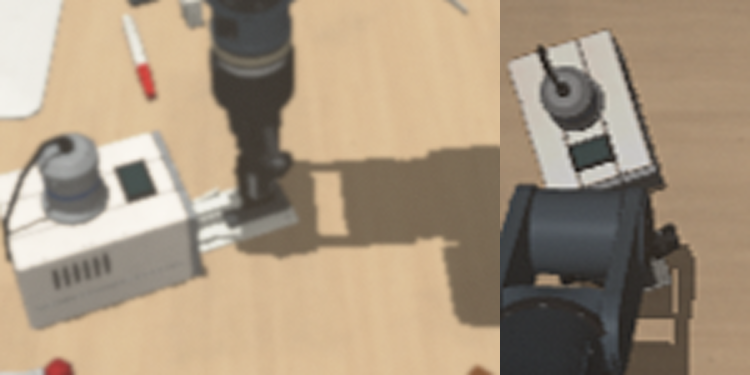

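The views show the pusher between the rails with the foot flat over the sill and nothing else touching. One small step to test stiffness.

```bash
python3 -m crank '[[[0.5,0.17,0],0],[[0.95,0.33,0],0]]' >/dev/null;python3 f.py;for i in 1 2; do python3 -m crank '[[[0,0,0],0]]' >/dev/null;python3 f.py;done
```

```text
tip 40.6 lat 0.5 z 36.6 F -9.67 -0.87 2.77 17.63
tip 40.7 lat 0.5 z 36.7 F -8.35 -1.07 0.34 17.72
tip 40.7 lat 0.4 z 36.7 F -9.05 -0.92 0.5 17.8
```

```bash
for i in 1 2 3; do python3 -m crank '[[[-0.95,-0.33,0],0],[[-1.9,-0.66,0],0],[[-1.9,-0.66,0],0]]' >/dev/null;python3 f.py;done; python3 -m crank '[[[0,0,0.7],0],[[0,0,1.5],0],[[0,0,1.5],0]]' >/dev/null;python3 f.py;
for i in 1 2; do python3 -m crank '[[[0.95,0.33,0],0],[[1.9,0.66,0],0],[[1.9,0.66,0],0]]' >/dev/null;python3 f.py;done
```

```text
tip 40.6 lat 0.3 z 36.6 F -6.26 -1.55 -2.39 18.05
tip 40.5 lat 0.2 z 36.8 F -1.19 0.9 -4.39 18.3
tip 39.5 lat -0.0 z 37.3 F 0.9 1.42 -4.14 18.55
tip 38.8 lat -0.0 z 38.8 F 0.72 1.16 -3.77 18.8
tip 40.4 lat 0.0 z 38.4 F -1.24 1.27 -4.51 19.05
tip 40.6 lat 0.3 z 38.2 F -4.13 -0.11 -3.06 19.3
```

```bash
cat > g.py <<'E'
from h import *
import sys
o=sensors.get_obs();B=np.array([[.944,.33,0],[-.33,.944,0],[0,0,1]])
open(sys.argv[1],"a").write(" ".join(map(str,np.r_[B@o["contact_force"],B@o["wrist_torque"]]))+"\n")
E
rm -f A B
python3 -m crank '[[[0.7,0.25,0],0],[[1.4,0.5,0],0],[[1.4,0.5,0],0]]' >/dev/null
for i in 1 2 3 4 5 6; do python3 -m crank '[[[0,0,0],0]]' >/dev/null; python3 g.py A; done; python3 f.py
python3 -m crank '[[[-2,-0.7,0],0],[[-4.7,-1.65,0],0],[[-5.7,-2,0],0],[[-5.7,-2,0],0]]' >/dev/null
for i in 1 2 3 4 5 6; do python3 -m crank '[[[0,0,0],0]]' >/dev/null; python3 g.py B; done; python3 f.py
python3 - <<'E'
import numpy as np
a,b=np.loadtxt("A"),np.loadtxt("B");print(a.mean(0).round(3),a.std(0).round(3));print(b.mean(0).round(3));d=a.mean(0)-b.mean(0);print(d.round(3))
F,T=d[:3],d[3:];print("closest pt",np.cross(F,T)/(F@F),"pitch",F@T/(F@F))
E
```

```text
tip 40.6 lat 0.4 z 38.2 F -8.05 -0.48 1.72 20.05
tip 37.8 lat 0.1 z 38.4 F -0.26 0.5 -5.28 20.88
[-7.883 -0.859  0.695 -0.169  1.34  -0.085] [0.51  0.43  0.764 0.024 0.018 0.024]
[ 0.117  0.797 -4.56   0.145  0.313  0.126]
[-8.    -1.656  5.254 -0.314  1.026 -0.211]
closest pt [-0.05344838 -0.03541324 -0.09253161] pitch -0.0031488257347165962
```

```bash
python3 - <<'E'
from h import *
u=np.array([.944,.33,0]);n=np.array([-.33,.944,0]);O=np.array([.661,.1356,0])
im,c=load("w5")
for uv,z in(((287,288),.013),((358,288),.013),((288,214),.004),((362,214),.004),((258,335),.09),((388,335),.09),((299,228),.011),((347,228),.011),((300,296),.011),((347,296),.011)):
    p=plane(c,uv,z)-O;print(uv,(p@u*1e3).round(1),(p@n*1e3).round(1))
im,c=load("s1");print("dot",(plane(c,(170+201*.75,180+263*.75),.0815)-O)@u)
print(sensors.get_obs()["t"])
w=cv2.imread("pics/s1.png");cv2.imwrite("pics/v9.png",np.hstack([cv2.resize(cv2.imread("pics/w5.png")[200:350,270:380],(400,545),interpolation=2),cv2.resize(w[150:480,200:440],(396,545))]))
E
```

```text
(287, 288) -52.8 -28.3
(358, 288) -53.1 28.1
(288, 214) -111.2 -26.8
(362, 214) -111.4 29.8
(258, 335) -62.0 -37.5
(388, 335) -62.4 37.2
(299, 228) -102.1 -18.1
(347, 228) -102.3 18.1
(300, 296) -44.7 -18.2
(347, 296) -44.9 19.7
dot -0.07869050099200503
20.8833
```

View pics/v9.png

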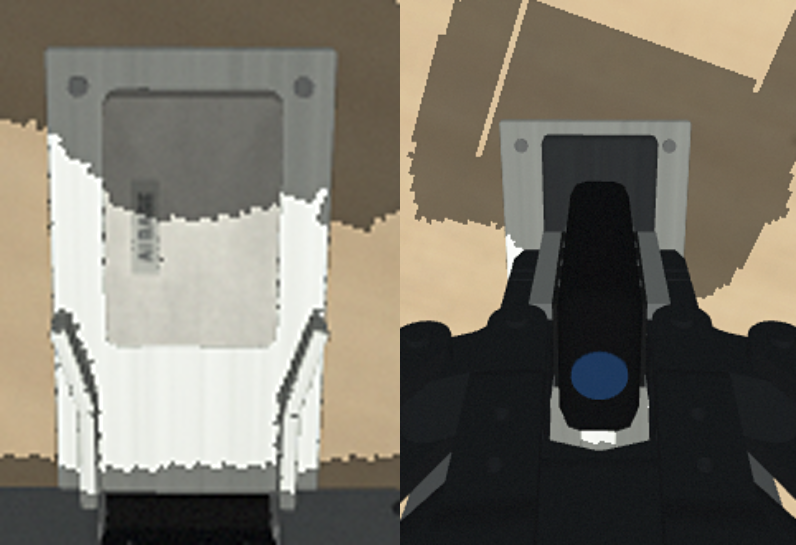

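Geometry checks out: the rails sit at -52 mm, the lane is centred, and the foot is clear of the rails. So the tip is pressing the plate, but the force has a 5 N upward part. The arm sags under load, and rubber friction then wedges the plate onto the floor. I'll re-press, lifting slightly as I go to cancel that.

```bash
python3 -m crank '[[[0.95,0.33,0],0],[[1.9,0.66,0],0],[[1.9,0.66,0],0]]' >/dev/null;python3 f.py
for i in 1 2 3; do python3 -m crank '[[[0.5,0.14,0.4],0],[[0.96,0.26,0.8],0],[[0.96,0.26,0.8],0]]' >/dev/null;python3 f.py;done
```

```text
tip 39.8 lat 0.1 z 38.4 F -0.18 0.4 -5.74 21.13
tip 40.4 lat 0.1 z 39.2 F -0.38 0.47 -4.66 21.38
tip 40.6 lat 0.2 z 39.8 F -2.11 0.37 -4.02 21.63
tip 41.1 lat 0.2 z 40.5 F -4.71 0.53 -5.09 21.88
```

```bash
python3 -m crank '[[[-2,-0.7,0],0],[[-4,-1.4,-1.5],0],[[-4,-1.4,-3.2],0],[[-4,-1.4,-4.5],0],[[-4,-1.4,-4.5],0]]' >/dev/null;python3 f.py
python3 -m crank '[[[0.95,0.33,0],0],[[1.9,0.66,0],0],[[1.9,0.66,0],0]]' >/dev/null;python3 f.py
for i in 1 2 3; do python3 -m crank '[[[0.5,0.14,0.3],0],[[0.96,0.26,0.7],0],[[0.96,0.26,0.7],0]]' >/dev/null;python3 f.py;done
```

```text
tip 39.4 lat -0.2 z 36.3 F 0.36 1.08 -4.26 22.3
tip 40.4 lat -0.1 z 36.4 F -1.01 1.52 -4.79 22.55
tip 40.6 lat -0.1 z 36.8 F -2.39 0.08 -3.75 22.8
tip 41.1 lat 0.0 z 37.3 F -4.29 0.15 -4.46 23.05
tip 42.0 lat -0.0 z 38.1 F -5.11 0.37 -5.09 23.3
```

The pad now yields as described (42.0 mm at 5.1 N). A little more.

```bash
for i in 1 2; do python3 -m crank '[[[0.5,0.16,0.2],0],[[0.96,0.3,0.4],0],[[0.96,0.3,0.4],0]]' >/dev/null;python3 f.py;done
```

```text
tip 42.7 lat 0.0 z 38.3 F -6.0 0.01 -3.62 23.55
tip 43.2 lat 0.0 z 38.6 F -6.64 0.23 -4.95 23.8
```

```bash
python3 -m crank '[[[0.5,0.16,0.1],0],[[0.96,0.3,0.3],0],[[0.96,0.3,0.3],0],[[0.96,0.3,0.3],0]]' >/dev/null;python3 f.py;python3 -m crank '[[[0,0,0],0],[[0,0,0],0],[[0,0,0],0],[[0,0,0],0]]' >/dev/null;python3 f.py
```

```text
tip 43.8 lat 0.1 z 38.8 F -6.02 -0.3 -5.94 24.13
tip 43.8 lat 0.1 z 38.8 F -6.33 -0.25 -4.88 24.47
```

```bash
python3 -m crank '[[[0.5,0.16,0.1],0],[[1.2,0.4,0.3],0],[[1.2,0.4,0.3],0],[[1.2,0.4,0.3],0],[[1.2,0.4,0.3],0],[[1.2,0.4,0.3],0]]' >/dev/null;python3 f.py
python3 -m crank '[[[-1,-0.35,-0.3],0],[[-2,-0.7,-0.6],0],[[-4,-1.4,-0.8],0],[[-6,-2.1,-0.8],0],[[-9,-3.1,-0.8],0],[[-12,-4.2,-0.8],0],[[-15.1,-5.3,-0.8],0],[[-18.9,-6.6,-0.8],0]]' >/dev/null;python3 f.py
```

```text
tip 44.6 lat 0.1 z 38.9 F -6.89 -0.66 -4.09 24.97
tip 28.4 lat -0.8 z 39.5 F -2.26 0.76 -2.5 25.63
```

```bash
for i in 1 2 3; do python3 -m crank '[[[-6,-2.1,0],0],[[-12,-4.2,0],0],[[-18,-6.3,0],0],[[-24,-8.4,0],0],[[-30,-10.5,0],0],[[-36,-12.6,0],0],[[-42,-14.7,0],0],[[-48,-16.8,0],0]]' >/dev/null;python3 f.py;done
```

```text
tip -22.3 lat -1.1 z 39.7 F 0.67 0.55 -1.1 26.3
tip -74.6 lat -0.5 z 39.0 F -0.48 -0.71 -1.96 26.97
tip -125.5 lat -0.5 z 39.0 F 0.22 -0.03 -0.97 27.63
```

```bash
python3 -m crank '[[[0,-10,10],0],[[3,-35,20],-4],[[6,-65,20],-8],[[10,-95,20],-12],[[12,-115,20],-16],[[12,-115,10],-16],[[12,-115,0],-16],[[12,-115,-3],-16]]'; python3 -m crank '[[[0,0,0],0],[[0,0,-3],0],[[0,0,-4.5],0],[[0,0,-4.5],0],[[0,0,-4.5],0]]'
```

```text
t: 28.3
tool_pos: [0.442, -0.062, 0.0359]
tcp_rot: [-0.091, 3.14, -0.0]
contact_force: [0.9, 0.2, -2.2]
finger_gap: 0.0175
grasp_force: 59.2
t: 28.72
tool_pos: [0.4421, -0.0605, 0.0317]
tcp_rot: [-0.095, 3.14, -0.0]
contact_force: [1.0, -0.8, -1.7]
finger_gap: 0.0175
grasp_force: 59.2
```

```bash
for i in 1 2 3; do python3 -m crank '[[[0,0,-0.7],0],[[0,0,-0.7],0]]' | egrep 'pos|contact';done
```

```text
tool_pos: [0.4421, -0.0605, 0.0309]
contact_force: [0.2, -0.2, -1.2]
tool_pos: [0.442, -0.0606, 0.0301]
contact_force: [-0.6, -0.0, -1.6]
tool_pos: [0.442, -0.0607, 0.0295]
contact_force: [-0.9, -0.1, 0.2]
```

Touching the desk. Releasing and lifting clear.

```bash
python3 -m crank '[[[0,0,-0.4],0],[[0,0,-0.4],0]]'|grep contact; python3 -m crank '[[[0,0,0],0],[[0,0,0],0],[[0,0,0],0],[[0,0,0],0],[[0,0,0],0],[[0,0,0],0]]' 0.2 | grep gap; python3 -m crank '[[[0,0,15],0],[[0,0,40],0],[[0,0,75],0],[[0,0,110],0],[[-10,-40,120],0],[[-10,-80,120],0],[[-10,-120,120],0],[[-10,-150,120],0]]'; python3 - <<'E'
from h import *
s=optics.get_image("side")[:,:,::-1];t=optics.get_image("top")[:,:,::-1]
cv2.imwrite("pics/v10.png",np.hstack([cv2.resize(s[220:380,200:400],(450,360),interpolation=2),cv2.resize(t[150:300,210:330],(288,360),interpolation=2)]))
E
```

```text
contact_force: [-1.0, 0.1, 5.2]
finger_gap: 0.0511
t: 30.55
tool_pos: [0.4324, -0.2136, 0.1498]
tcp_rot: [-0.093, 3.138, -0.004]
contact_force: [0.4, -0.4, -0.6]
finger_gap: 0.0513
grasp_force: 0.0
```

View pics/v10.png

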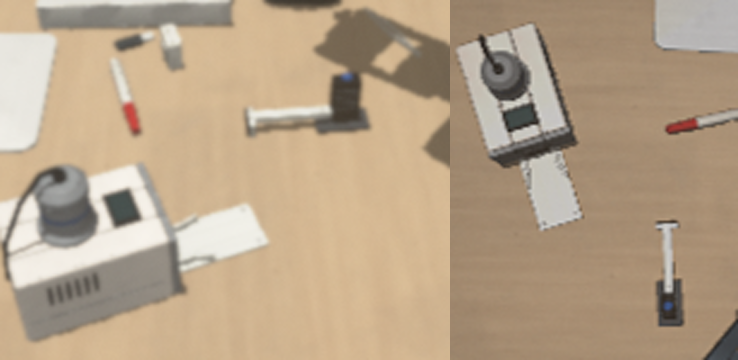

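The sill is empty, the plate is inside, and the pusher stands upright on the desk well clear of the reader. Handing in.

```bash
python3 -c "
from rig import ctrl
print(ctrl.close_job())"
```

```text
the job is handed in; nothing more can be done
None
```

I slid the plate into the reader and pressed it against the sprung stop at about 7 N, then stood the pusher back on the desk clear of the reader and handed the job in; I couldn't see the flap or the plate inside the tunnel, and the hand-in returned no verdict.

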